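# Set the angle gauge to its marker on the datum pin of a fossil jacket

## Task

Push the stem of the dome-headed pin all the way down into the brass tube on the plaster fossil jacket, so that its head sits on the rim. Then take the angle gauge by its handle, set its foot gently on the pin's dome and rock it there until the swinging pointer settles on the marker at the dial's edge. Finish while holding it steady in the gripper like that, its foot lightly on the pin only and its spring not pressed to the stop, and leave the other things on the bench where they are.

Things in the scene. Friction and masses are not known exactly. Their poses are not given: they have to be found in the camera images.
- pin_head (a point): Centre of the head of the loose metal pin (80 g), z up along the pin. Head: aluminium cylinder 24 mm in diameter, 34 mm tall with hemispherical top; this point is 17 mm above its flat underside, 17 mm below the dome's top. Below it a round steel stem, 8 mm thick, 40 mm long, tapered tip. At the start it stands in the stand, head on the rim; it lifts straight out.
- tube_mouth (a point): Centre of the mouth, at the rim, of the upright brass tube on the plaster jacket. Bore 12 mm, outside 20 mm, rim 80 mm above the bench, 46 mm deep. z up, x along the jacket's length. With the pin home, pin_head is 17 mm above this point and the dome's top 34 mm above it. The nearest bone begins about 40 mm from the tube's axis, on the jacket's +x side.
- gauge_grip (a point): Centre of the gauge's handle, a black block 22 mm thick (x), 34 mm wide (y), 42 mm tall on top of the gauge, to be pinched across its thickness. Axes are the gauge's: z up when it stands, x out of the dial's face (roughly away from the robot), y across the dial. The sole is 126 mm below this point with the spring free. Mass 0.31 kg; it stands free on the bench at the start.
- foot_sole (a point): Middle of the underside of the gauge's foot, a flat steel plate 34 x 90 x 8 mm (x, y, z of the gauge), on a spring under the case. Axes as the gauge's.
- jacket: Fixed plaster jacket: a slab 200 x 130 x 30 mm (x, y, z) with bones on it up to 60 mm high; origin at the middle of its underside. The brass tube stands on it 45 mm to its -x side.
- stand: Fixed wooden pin stand: foot 70 x 70 x 20 mm, on it a wooden tube 20 mm in diameter up to 66 mm above the bench; origin at the middle of its underside.
- gauge: The whole gauge, origin at the middle of the sole (spring free), axes as at gauge_grip. Aluminium case 22 x 104 mm (x, y) from 18 to 103 mm up, handle above it, sprung foot below.
- foot (a joint): How far the spring foot is pressed up into the gauge, m: 0 free, 0.008 at its stop. It begins to give at about 3.6 N and takes 0.9 N more per mm.
- pointer (a joint): Angle of the pendulum pointer in the gauge, rad: 0 along the gauge's -z, positive when the tip is towards the gauge's +y (right-handed about +x). It hangs freely behind a clear cover and settles plumb within about 2 s; leaning the gauge's top towards its own +y makes this grow by the angle of lean.
- marker (a joint): Angle of the marker, a dark steel block 8 mm wide at the dial's lower edge, about the same pivot and in the same sense as the pointer, rad. It is set beforehand (0.14 to 0.36) and cannot be moved (clear cover). The pointer stands on the marker when both angles are the same.
- pointer_tip (a point): Tip of the pointer, 52 mm from its pivot, which lies 36 mm below gauge_grip (towards the foot).
- marker_tip (a point): Middle of the marker's upper part, 52 mm from the same pivot: where the pointer's tip must come to rest.
- brush: Flat brush, 180 mm, lying near the robot. Leave alone.
- bottle: Closed bottle, 48 mm in diameter, 120 mm tall, far left. Leave alone.
- jar: Jar, 60 mm in diameter, 70 mm tall, far right. Leave alone.
- scribe: Air scribe, a dark pen 150 mm long and 14 mm thick, lying near right. Leave alone.
- chip_a: Stone chip 55 x 40 x 22 mm, right. Leave alone.
- chip_b: Stone chip 45 x 60 x 26 mm, left. Leave alone.
- pick: Hand pick, 160 mm, lying near left. Leave alone.

How it is judged (in metres and radians):
On the way, in this order (a step that is already met when the one before it is completed fails the run):
1. The pin is fully home in the brass tube (horizontal distance between pin_head and tube_mouth below 0.004 m and z of pin_head in the frame of tube_mouth below 0.0205 m and angle between pin_head's own z axis and vertical below 0.12 rad), for 0.2 s.
2. The gauge, in the gripper, stands with its foot on the pin (all of step 1 and contact force between gauge and pin above 0.3 N and contact force between the fingers and gauge above 1 N), for 0.2 s.
At the end, for the whole second after the job is handed in: Pin home (head within 3.5 mm of the rim, 4 mm of the axis, 7 deg of upright); gauge gripped, its foot on the pin (over 0.3 N), pressed under 7.5 mm, off the jacket, leaning over its face under 20 deg; pointer tip within 4 mm (4.4 deg) of the marker, under 0.3 rad/s (all of step 2 and value of joint foot below 0.0075 m and contact force between gauge and jacket below 0.1 N and height (world z) of foot_sole above 0.09 m and angle between gauge_grip's own x axis and vertical above 1.22 rad and distance between pointer_tip and marker_tip below 0.004 m and velocity of joint pointer between -0.3 and 0.3 rad/s); the arm keeps its last pose, push and grip.
It fails at once if The gauge is pressed on the pin with over 30 N (contact force between gauge and pin above 30 N).
It fails at once if A bystander on the bench is shifted by more than 30 mm (distance of any of brush, bottle, jar, scribe, chip_a, chip_b, pick from where it was at the start of the episode above 0.03 m).
It also fails if it takes over 61 s, if anything falls off the work surface, if the arm or the gripper's body presses on something with over 40 N, if the wrist force passes 120 N, or if a joint passes its speed limit or range.

## Robot

A 6-joint arm with a two-finger parallel gripper is mounted at the origin on the work surface. World frame = base frame: x ahead of the robot, y to its left, z up, the work surface at z = 0. Lengths are in mm, angles in rad, forces in N, time in s.
With the tool pointing down it reaches from about 350 to 975 mm from the base axis. Payload 7.1 kg.
Tool frame: the origin (TCP) lies at the very end of the fingers, on their centre line; the grasp point (between the pads) lies 19 mm behind it (ctrl.grip_point_offset is the distance from the TCP to the grasp point, in mm); x points along the fingers, y is the direction in which the jaws open and shut, and the axes are right-handed (so a half turn about x gives the same grasp; the last joint's range is limited). The gripper opens to 88 mm and grips with 3 to 60 N. Pads are 20 mm wide; open, the fingers measure 115 mm over their backs; the gripper's body (75 mm by 178 mm) begins 61 mm behind the grasp point.
Start: joints at [-1.204, 0.423, 1.63, -0, 1.089, -0.019], TCP at [235.204, -579.037, 222.675] pointing down, gripper open.
Joint ranges: [-3, 3], [-0.9, 2.11], [0.09, 2.58], [-1.31, 4.45], [0.11, 2.69], [-2.54, 2.54]. Speed limits (rad/s): [2.39, 2.39, 3.01, 3.14, 3.14, 3.14].

## Interface

Orientations are given as a rotation vector (axis times angle).
In Python, from workcell import ctrl, vision, workorder gives the robot as it stands.
- The arm moves only by the shell command python3 -m crank 'ROWS'. ROWS is JSON, a list of rows, each a list of 3 entries, a list of its own where there are three numbers: the shift along the tool's x, y, z in m, then the turn, a rotation vector about the tool's x, y, z in rad, then the finger opening in m, from 0 to 0.0878. In form: [[[dx, dy, dz], [wx, wy, wz], jaw], ...]. A call has exactly 8 rows; each row shifts and turns the commanded pose from where the row before left it, along the tool's axes as they then stand; what a row does not reach is not made up. A row lasts 1/12 s, in which the tool goes at most 41.7 mm and 7.16 degrees, less where a joint would pass 70% of its speed; a pose out of reach is approached as far as the arm can. A call with a gripper value outside its range is refused whole. The fingers move at their own pace and stop on an object; the grip force is fixed at half the most. Time passes only in rows, so rows that do not move let the fingers close, or fill a call up. It gives the time, the measured TCP pose, the force and the opening at its end, in the units of the state.
- ctrl.get_obs(): the state, without advancing time (a new reading comes with each control period).
- vision.get_image(name): name is "scene" or "top" or "wrist"; returns a dict with "img" (420x560x3 uint8, blue, green, red), "mtx" (3x3 intrinsics, pixels), "rvec" (rotation vector, rad) and "tvec" (3), from world to camera coordinates, as OpenCV has them; the wrist camera has in their place "hand_eye" (4x4, takes a point from camera to tool coordinates, whose origin is the TCP and whose axes are the tool frame's). Camera axes: x right, y down, z forward; pixel columns grow to the right and rows downward; lengths in mm; the calibration is good to about 2 mm. A picture is of the moment at which its call begins: read the wrist's pose just before it. There is no depth.
- workorder.close_job(): hands the job in, once; it reports no verdict.
The state is a dict: "t": time; "qpos": joint angles; "qvel": joint speeds; "joint_torque": joint torques, N m; "ee_pos": TCP position; "orientation": TCP orientation; "ft_force": force on the tool from outside, world axes, zero at the start; "moment": the same for the moment, N m; "width": finger opening in mm.
Only numpy, scipy, OpenCV 4.12 (cv2) and the standard library are available. Lean on these libraries where they do the work, as an engineer would, in place of code of your own. Each camera call takes 0.05 s, during which the arm holds its last target.

## Working session

There is one attempt and no reset: what is moved stays moved. The work goes in short steps, Python scripts to look and compute and a shell command to move; the robot and the scene stay as the last step left them, time stands still between calls to the robot, and variables do not carry over. Pictures are saved under pics/ and viewed, and the job is handed in when it is done.

```bash
ls; mkdir -p pics; python3 - <<'E'
from workcell import ctrl, vision
import cv2
o=ctrl.get_obs(); print(o, ctrl.grip_point_offset)
for n in ("scene","top","wrist"):
    d=vision.get_image(n); cv2.imwrite(f"pics/{n}0.png",d["img"]); print(n,d["mtx"].tolist(),d.get("rvec"),d.get("tvec"),d.get("hand_eye"))
    import pickle; pickle.dump(d,open(f"pics/{n}0.pkl","wb"))
E
```

```text
pics
{'t': 0.0, 'qpos': array([-1.20397722e+00,  4.23841097e-01,  1.63070530e+00, -3.76271612e-05,
        1.08858627e+00, -1.90127158e-02]), 'qvel': array([ 0.0008291 , -0.00073581,  0.00041923,  0.00024092, -0.00027265,
       -0.00072151]), 'joint_torque': array([ 2.31055543e-03, -5.44612384e+01, -2.73663872e+01,  6.45213830e-02,
        2.27289641e-02, -1.05908914e-04]), 'ee_pos': array([ 235.01050788, -578.52343821,  221.89552511]), 'orientation': array([ 2.01033253,  0.39433492, -2.01094567]), 'ft_force': array([-0.65867545,  0.23780186,  0.66819106]), 'moment': array([ 0.01634527, -0.03157687,  0.00163134]), 'width': 88.10728763806692} 18.700000000000003
scene [[379.90273343205945, 0.0, 266.10877783602746], [0.0, 379.90273343205945, 212.10885160972526], [0.0, 0.0, 1.0]] [ 1.98087392  1.38884566 -0.58442256] [-213.28326919 -295.71949049 1407.04884524] None
top [[386.87729706298546, 0.0, 279.02519749021576], [0.0, 386.87729706298546, 209.31892100884767], [0.0, 0.0, 1.0]] [ 2.09782907 -2.10108419  0.23644078] [ -9.75192112 586.98977545 807.66711817] None
wrist [[307.64944781133426, 0.0, 282.406951932213], [0.0, 307.64944781133426, 211.85832610238677], [0.0, 0.0, 1.0]] None None [[ 6.41789344e-05 -2.71266146e-01  9.62504376e-01 -1.61573594e+02]
 [ 9.99999998e-01  9.52579106e-06 -6.39944203e-05  6.63189236e-03]
 [ 8.19090420e-06  9.62504378e-01  2.71266146e-01 -7.38435643e+01]
 [ 0.00000000e+00  0.00000000e+00  0.00000000e+00  1.00000000e+00]]
```

View pics/scene0.png

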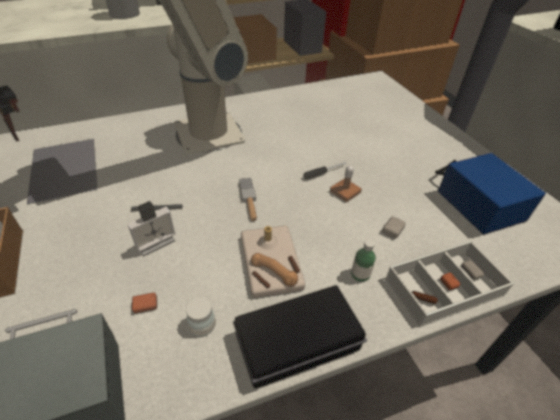

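View pics/top0.png

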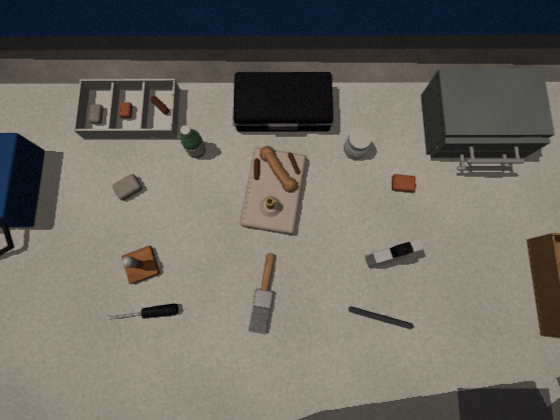

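View pics/wrist0.png

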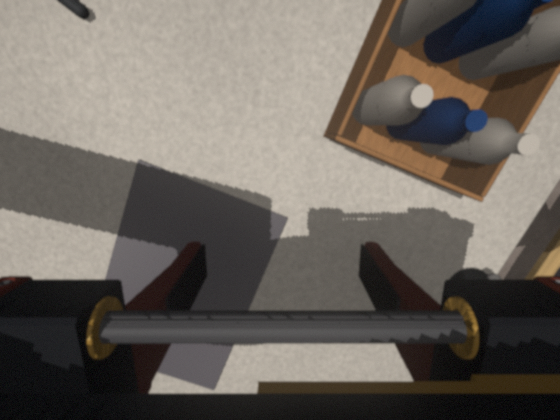

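The top view shows the pin and stand near (131,262), the tube near (270,203), the gauge handle near (401,250). I'll zoom in for accurate pixels.

```bash
cat > h.py <<'E'
import numpy as np, cv2, pickle
from scipy.spatial.transform import Rotation as R
def cam(d,obs=None):
    if "hand_eye" in d and d["hand_eye"] is not None:
        T=np.eye(4);T[:3,:3]=R.from_rotvec(obs["orientation"]).as_matrix();T[:3,3]=obs["ee_pos"]
        C=T@np.array(d["hand_eye"]); return C[:3,:3],C[:3,3]
    Rm=R.from_rotvec(np.ravel(d["rvec"])).as_matrix(); return Rm.T,-Rm.T@np.ravel(d["tvec"])
def ray(d,uv,obs=None):
    Rw,c=cam(d,obs); v=Rw@np.linalg.solve(d["mtx"],[uv[0],uv[1],1]); return c,v/np.linalg.norm(v)
def plane(d,uv,z,obs=None):
    c,v=ray(d,uv,obs); return c+v*(z-c[2])/v[2]
def tri(rs):
    A=np.zeros((3,3));b=np.zeros(3)
    for c,v in rs:
        P=np.eye(3)-np.outer(v,v);A+=P;b+=P@c
    p=np.linalg.solve(A,b); return p,[np.linalg.norm((np.eye(3)-np.outer(v,v))@(p-c)) for c,v in rs]
def proj(d,p,obs=None):
    Rw,c=cam(d,obs); q=d["mtx"]@(Rw.T@(np.array(p)-c)); return q[:2]/q[2]
def zoom(img,x,y,w,h,s): return cv2.resize(img[y:y+h,x:x+w],None,fx=s,fy=s,interpolation=cv2.INTER_CUBIC)
def load(n): return pickle.load(open(f"pics/{n}.pkl","rb"))
def snap(n,tag):
    from workcell import ctrl,vision
    o=ctrl.get_obs(); d=vision.get_image(n); d["obs"]=o
    pickle.dump(d,open(f"pics/{n}{tag}.pkl","wb")); cv2.imwrite(f"pics/{n}{tag}.png",d["img"]); return d,o
E
python3 - <<'E'
from h import *
t=load("top0")["img"];s=load("scene0")["img"]
a=[zoom(t,105,230,66,66,6),zoom(t,237,140,66,66,6) ]
cv2.imwrite("pics/z1.png",np.hstack([zoom(t,105,230,65,65,6),zoom(t,237,170,65,65,6)]))
cv2.imwrite("pics/z2.png",np.hstack([zoom(t,360,220,65,65,6),zoom(s,120,195,65,65,6)]))
cv2.imwrite("pics/z3.png",np.hstack([zoom(s,320,155,65,65,6),zoom(s,240,215,65,65,6)]))
E
```

```text
(no output)
```

View pics/z1.png

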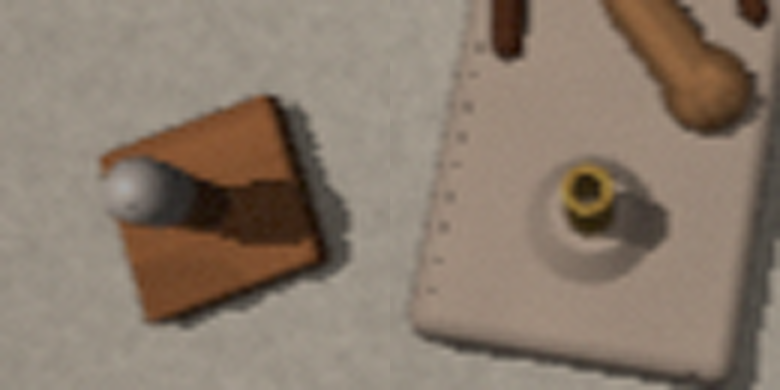

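View pics/z2.png

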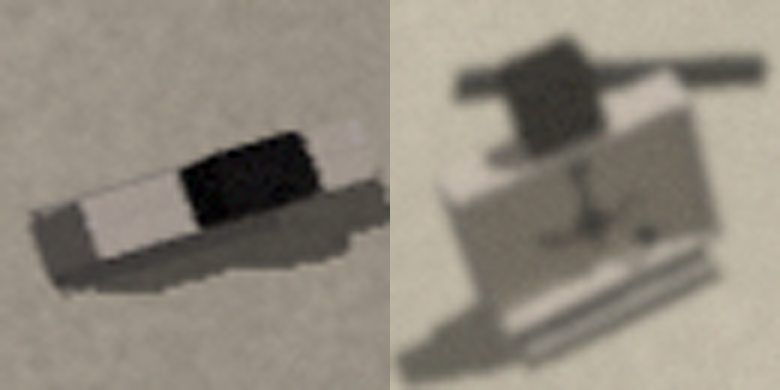

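View pics/z3.png

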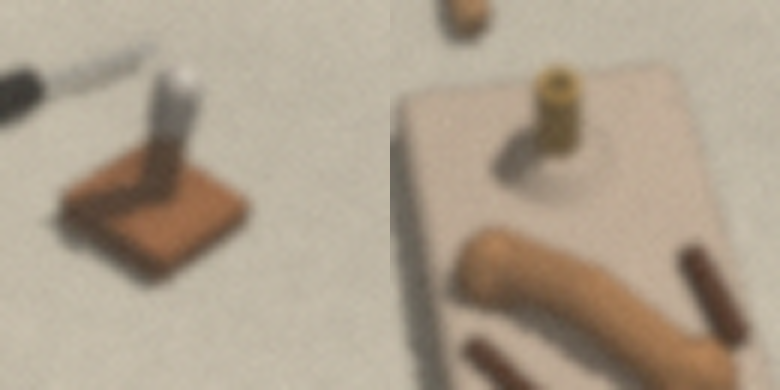

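```bash
python3 - <<'E'
from h import *
np.set_printoptions(precision=1,suppress=True)
t=load("top0");s=load("scene0")
print("camtop",cam(t)[1],"camscene",cam(s)[1])
o=-0.4
def T(x0,y0,x,y): return (x0+x/6+o,y0+y/6+o)
pin_t=T(105,230,136,190); pin_s=T(320,155,180,83)
tb_t=T(237,170,197,190); tb_s=T(240,215,170,80)
for a,b,z in ((pin_t,pin_s,88),(tb_t,tb_s,80)):
    print(plane(t,a,z),plane(s,b,z),tri([ray(t,a),ray(s,b)]))
for c in ((180,170),(300,130),(322,188),(200,230)):
    print("hand",plane(t,T(360,220,*c),147), plane(t,T(360,220,*c),105))
for c in ((495,62),(570,37),(608,105),(530,160)):
    print("hs",plane(s,T(120,195,c[0]-390,c[1]),147))
# stand foot corners top face z=20
for c in ((103,157),(270,97),(325,258),(152,322)): print("st",plane(t,T(105,230,*c),20))
# handle mask
E
```

```text
camtop [389.6 -13.4 919.2] camscene [1215.3 -218.6  766.8]
[468.6 314.5  88. ] [467.4 315.8  88. ] (array([468.6, 314.5,  89. ]), [np.float64(0.4286539617948277), np.float64(0.4286539617947051)])
[602.5  10.7  80. ] [604.2  11.4  80. ] (array([603. ,  11.3,  78.8]), [np.float64(0.5497054775273805), np.float64(0.5497054775274385)])
hand [ 488.7 -232.   147. ] [ 494.1 -243.9  105. ]
hand [ 502.1 -273.1  147. ] [ 508.2 -287.2  105. ]
hand [ 482.6 -278.9  147. ] [ 487.7 -293.3  105. ]
hand [ 468.8 -237.4  147. ] [ 473.1 -249.5  105. ]
hs [ 486.8 -278.8  147. ]
hs [ 481.9 -248.8  147. ]
hs [ 526.8 -240.2  147. ]
hs [ 547.2 -272.5  147. ]
st [487.8 355.2  20. ]
st [511.  292.1  20. ]
st [448.9 266.4  20. ]
st [424.9 330.8  20. ]
```

```bash
cat >> h.py <<'E'
def yawR(deg):
    "tool down, tool y(jaw) along world heading deg"
    a=np.radians(deg); x=np.array([0,0,-1.]); y=np.array([np.cos(a),np.sin(a),0]); return np.column_stack([x,y,np.cross(x,y)])
def goal(p,Rg=None,o=None):
    from workcell import ctrl
    o=o or ctrl.get_obs(); Rc=R.from_rotvec(o["orientation"]).as_matrix()
    np.set_printoptions(precision=4,suppress=True)
    print("t",round(o["t"],2),"tcp",o["ee_pos"].round(1),"w",round(o["width"],1),"F",o["ft_force"].round(1))
    if Rg is None: Rg=Rc
    print("turn",R.from_matrix(Rc.T@Rg).as_rotvec(),"shift(m) cur axes",Rc.T@(np.array(p)-o["ee_pos"])/1000,"goal axes",Rg.T@(np.array(p)-o["ee_pos"])/1000)
E
python3 - <<'E'
from h import *
from workcell import ctrl
print(R.from_rotvec(ctrl.get_obs()["orientation"]).as_matrix().round(3))
for y in (90,-90,100,-80): print(y); goal([468,315,215],yawR(y))
E
```

```text
[[-0.     0.376 -0.927]
 [ 0.001 -0.927 -0.376]
 [-1.    -0.001 -0.   ]]
90
t 0.15 tcp [ 235.  -578.7  222.1] w 87.8 F [ 1.5 -0.1  1.2]
turn [-2.7558 -0.0016  0.0003] shift(m) cur axes [ 0.008  -0.7403 -0.5521] goal axes [0.0071 0.8937 0.233 ]
-90
t 0.15 tcp [ 235.  -578.7  222.1] w 87.8 F [ 1.5 -0.1  1.2]
turn [0.3858 0.0002 0.0012] shift(m) cur axes [ 0.008  -0.7403 -0.5521] goal axes [ 0.0071 -0.8937 -0.233 ]
100
t 0.15 tcp [ 235.  -578.7  222.1] w 87.8 F [ 1.5 -0.1  1.2]
turn [-2.9303 -0.0017  0.0001] shift(m) cur axes [ 0.008  -0.7403 -0.5521] goal axes [0.0071 0.8396 0.3846]
-80
t 0.15 tcp [ 235.  -578.7  222.1] w 87.8 F [ 1.5 -0.1  1.2]
turn [0.2112 0.0001 0.0012] shift(m) cur axes [ 0.008  -0.7403 -0.5521] goal axes [ 0.0071 -0.8396 -0.3846]
```

```bash
python3 -m crank '[[[-0.0016,-0.0162,-0.0359],[0,0,0],0.0878],[[-0.0016,-0.0162,-0.0359],[0,0,0],0.0878],[[-0.0016,-0.0162,-0.0359],[0,0,0],0.0878],[[-0.0016,-0.0162,-0.0359],[0,0,0],0.0878],[[-0.0016,-0.0162,-0.0359],[0,0,0],0.0878],[[-0.0016,-0.0162,-0.0359],[0,0,0],0.0878],[[-0.0016,-0.0162,-0.0359],[0,0,0],0.0878],[[-0.0016,-0.0162,-0.0359],[0,0,0],0.0878]]'
python3 -m crank '[[[-0.0016,-0.0162,-0.0359],[0,0,0],0.0878],[[-0.0016,-0.0162,-0.0359],[0,0,0],0.0878],[[-0.0016,-0.0162,-0.0359],[0,0,0],0.0878],[[-0.0016,-0.0162,-0.0359],[0,0,0],0.0878],[[0,0,0],[0,-0.12,0],0.0878],[[0,0,0],[0,-0.12,0],0.0878],[[0,0,0],[0,-0.12,0],0.0878],[[0,0,0],[0,-0.12,0],0.0878]]'
python3 -m crank '[[[0,0,0],[0,-0.12,0],0.0878],[[0,0,0],[0,-0.12,0],0.0878],[[0,0,0],[0,-0.06,0],0.0878],[[0,0,0],[0,0,0],0.0878],[[0,0,0],[0,0,0],0.0878],[[0,0,0],[0,0,0],0.0878],[[0,0,0],[0,0,0],0.0878],[[0,0,0],[0,0,0],0.0878]]'
python3 - <<'E'
from h import *
d,o=snap("wrist",1); print(o["ee_pos"],R.from_rotvec(o["orientation"]).as_matrix().round(3))
E
```

```text
t: 0.82
ee_pos: [453.4, -349.2, 235.4]
orientation: [2.01, 0.393, -2.01]
ft_force: [0.5, -1.5, 0.1]
width: 88.0
t: 1.48
ee_pos: [561.9, -236.6, 242.9]
orientation: [1.446, 0.28, -2.394]
ft_force: [0.2, 0.0, -0.4]
width: 87.5
t: 2.15
ee_pos: [560.9, -237.4, 243.1]
orientation: [1.074, 0.208, -2.563]
ft_force: [0.6, -1.4, 0.6]
width: 87.7
[ 560.92122396 -237.39896401  243.11969503] [[-0.65   0.375 -0.661]
 [-0.264 -0.927 -0.267]
 [-0.713  0.001  0.702]]
```

View pics/wrist1.png

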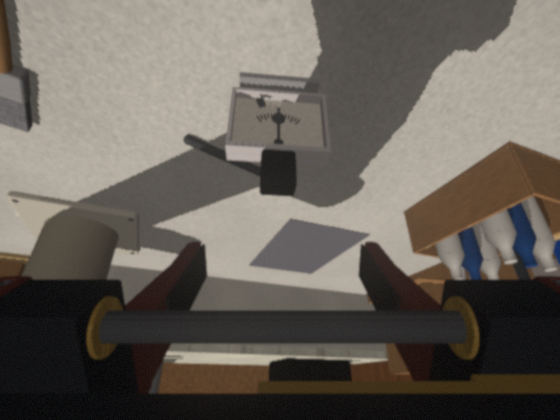

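```bash
python3 - <<'E'
from h import *
d=load("wrist1"); cv2.imwrite("pics/z4.png",zoom(d["img"],220,65,120,90,6))
cv2.imwrite("pics/z5.png",zoom(d["img"],220,120,120,90,6))
E
```

```text
(no output)
```

View pics/z4.png

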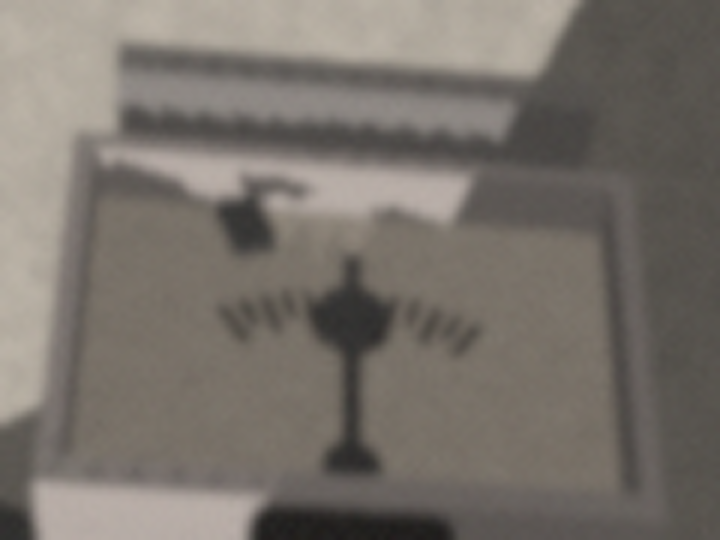

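View pics/z5.png

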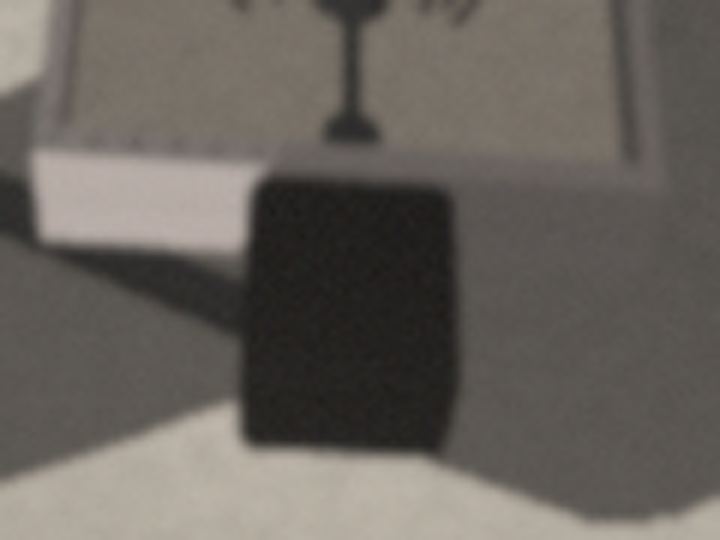

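```bash
python3 - <<'E'
from h import *
np.set_printoptions(precision=2,suppress=True)
d=load("wrist1");o=d["obs"]
f=lambda x,y:(220+x/6-.4,65+y/6-.4)
a=plane(d,f(33,480),103,o);b=plane(d,f(665,512),103,o);print("case top front",a,b,np.linalg.norm(a-b),"mid",(a+b)/2, "yaw",np.degrees(np.arctan2((a-b)[1],(a-b)[0]))-90)
h1=plane(d,f(243,445+330),147,o);h2=plane(d,f(440,450+330),147,o);print("handle top back",h1,h2,np.linalg.norm(h1-h2),(h1+h2)/2)
yv=(a-b)/np.linalg.norm(a-b); yv[2]=0; n=np.array([yv[1],-yv[0],0])
m=(a+b)/2; print("n",n,"gauge centre",m-11*n)
# foot far edge z ~8 top / 0
pv=plane(d,f(352,462),90,o); print("pivot",pv,"rel x,y", (pv-m)@n,(pv-m)@yv)
def on(uv,off):
    c,v=ray(d,uv,o); p0=m+off*n; return c+v*((p0-c)@n)/(v@n)
for off in (0,-3,-6):
    p=on(f(352,462),off);q=on(f(352,258),off)
    for nm,uv in (("tip",(352,258)),("mk",(245,224)),("mktop",(250,250)),("mk2",(240,205)),("mkL",(222,215)),("mkR",(268,235))):
        w=on(f(*uv),off)-p; print(off,nm,"len",np.hypot(w@yv,w[2]),"ang",np.arctan2(w@yv,-w[2]))
E
```

```text
case top front [ 485.57 -208.52  103.  ] [ 516.84 -306.44  103.  ] 102.78788014619211 mid [ 501.21 -257.48  103.  ] yaw 17.708056730293492
handle top back [ 480.65 -247.24  147.  ] [ 490.94 -276.63  147.  ] 31.142778894175635 [ 485.8  -261.94  147.  ]
n [0.95 0.3  0.  ] gauge centre [ 490.73 -260.83  103.  ]
pivot [ 495.41 -259.57   90.  ] rel x,y -6.156300642635935 -0.22503399014122358
0 tip len 47.81455978689121 ang 0.005707420537506087
0 mk len 58.19232017214103 ang 0.3404659032793592
0 mktop len 51.66741420738064 ang 0.3625782164498927
0 mk2 len 63.113889937133756 ang 0.33071947350536934
0 mkL len 61.52163845453701 ang 0.3937309568062951
0 mkR len 54.56559649576969 ang 0.28354055711628795
-3 tip len 48.44165988936175 ang 0.005707420537507327
-3 mk len 58.95552723931034 ang 0.3404659032793597
-3 mktop len 52.345045474681775 ang 0.3625782164498935
-3 mk2 len 63.94164464246395 ang 0.3307194735053699
-3 mkL len 62.328510377042306 ang 0.3937309568062956
-3 mkR len 55.281238160283046 ang 0.2835405571162887
-6 tip len 49.06875999183227 ang 0.005707420537507481
-6 mk len 59.71873430647974 ang 0.34046590327935944
-6 mktop len 53.02267674198287 ang 0.36257821644989374
-6 mk2 len 64.76939934779409 ang 0.33071947350536934
-6 mkL len 63.135382299547615 ang 0.39373095680629566
-6 mkR len 55.99687982479635 ang 0.2835405571162883
```

The wrist view shows the dial with the pointer plumb (pivot at about (278,142), tip at (278,108)). The marker sits on the +y side, about 0.34 rad. The gauge is at about (491,-260) with a yaw of 17.7°. Next is the pin.

```bash
python3 -m crank '[[[0,0,0],[0,0.12,0],0.0878],[[0,0,0],[0,0.12,0],0.0878],[[0,0,0],[0,0.12,0],0.0878],[[0,0,0],[0,0.12,0],0.0878],[[0,0,0],[0,0.12,0],0.0878],[[0,0,0],[0,0.12,0],0.0878],[[0,0,0],[0,0.06,0],0.0878],[[0,0,0],[0,0,0],0.0878]]'
python3 -m crank '[[[0.002,-0.039,-0.0086],[0,0,0],0.0878],[[0.002,-0.039,-0.0086],[0,0,0],0.0878],[[0.002,-0.039,-0.0086],[0,0,0],0.0878],[[0.002,-0.039,-0.0086],[0,0,0],0.0878],[[0.002,-0.039,-0.0086],[0,0,0],0.0878],[[0.002,-0.039,-0.0086],[0,0,0],0.0878],[[0.002,-0.039,-0.0086],[0,0,0],0.0878],[[0.002,-0.039,-0.0086],[0,0,0],0.0878]]'
python3 -m crank '[[[0.002,-0.039,-0.0086],[0,0,0],0.0878],[[0.002,-0.039,-0.0086],[0,0,0],0.0878],[[0.002,-0.039,-0.0086],[0,0,0],0.0878],[[0.002,-0.039,-0.0086],[0,0,0],0.0878],[[0.002,-0.039,-0.0086],[0,0,0],0.0878],[[0.002,-0.039,-0.0086],[0,0,0],0.0878],[[0,0,0],[0,0,0],0.0878],[[0,0,0],[0,0,0],0.0878]]'
python3 - <<'E'
from h import *
goal([468.5,315,180],yawR(-68))
d,o=snap("wrist",2); print(o["qpos"])
print(proj(d,[468.5,315,88],o),proj(d,[468.5,315,66],o))
E
```

```text
t: 2.87
ee_pos: [559.1, -238.0, 243.7]
orientation: [2.015, 0.389, -2.008]
ft_force: [0.4, -0.4, -0.2]
width: 87.9
t: 3.53
ee_pos: [507.3, 80.0, 226.3]
orientation: [2.009, 0.391, -2.01]
ft_force: [0.2, -0.5, -1.0]
width: 87.9
t: 4.2
ee_pos: [466.8, 316.5, 213.9]
orientation: [2.007, 0.395, -2.007]
ft_force: [0.6, -1.3, 0.7]
width: 87.7
t 4.2 tcp [466.8 316.5 213.9] w 87.7 F [ 0.6 -1.3  0.7]
turn [ 0.006   0.0006 -0.0013] shift(m) cur axes [ 0.0339  0.002  -0.0011] goal axes [ 0.0339  0.002  -0.0011]
[ 0.5754  0.3452  1.7736 -0.0013  1.0236  1.7569]
[284.3619 203.57  ] [284.2058 198.3279]
```

View pics/wrist2.png

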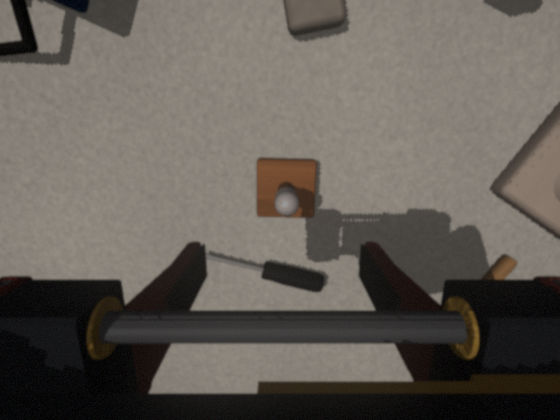

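```bash
python3 -m crank '[[[0.03,0.0036,-0.0009],[0,0,0],0.06],[[0.035,0,0],[0,0,0],0.06],[[0.035,0,0],[0,0,0],0.06],[[0.03,0,0],[0,0,0],0.06],[[0.02,0,0],[0,0,0],0.06],[[0.006,0,0],[0,0,0],0.06],[[0,0,0],[0,0,0],0.06],[[0,0,0],[0,0,0],0.03]]'
python3 -m crank '[[[0,0,0],[0,0,0],0.03],[[0,0,0],[0,0,0],0.024],[[0,0,0],[0,0,0],0.018],[[0,0,0],[0,0,0],0.01],[[0,0,0],[0,0,0],0.005],[[0,0,0],[0,0,0],0.005],[[0,0,0],[0,0,0],0.005],[[0,0,0],[0,0,0],0.005]]'
python3 - <<'E'
from h import *
goal([468.5,315,180],yawR(-68))
E
```

```text
t: 4.92
ee_pos: [470.3, 310.8, 58.6]
orientation: [2.011, 0.391, -2.01]
ft_force: [0.0, 1.0, 0.5]
width: 55.9
t: 5.58
ee_pos: [469.8, 311.6, 58.5]
orientation: [2.011, 0.393, -2.009]
ft_force: [-2.0, -1.2, 6.9]
width: 23.2
t 5.58 tcp [469.8 311.6  58.5] w 23.2 F [-2.  -1.2  6.9]
turn [ 0.002  -0.0009  0.0002] shift(m) cur axes [-0.1215 -0.0036 -0.0002] goal axes [-0.1215 -0.0036 -0.0001]
```

```bash
python3 -m crank '[[[-0.015,0,0],[0,0,0],0.005],[[-0.02,0,0],[0,0,0],0.005],[[-0.02,0,0],[0,0,0],0.005],[[-0.02,0,0],[0,0,0],0.005],[[-0.02,0,0],[0,0,0],0.005],[[-0.015,0,0],[0,0,0],0.005],[[0,0,0],[0,0,0],0.005],[[0,0,0],[0,0,0],0.005]]'
python3 -m crank '[[[0,0.01,0],[0,0,0],0.005],[[0,0.025,-0.001],[0,0,0],0.005],[[0,0.035,-0.001],[0,0,0],0.005],[[0,0.035,-0.001],[0,0,0],0.005],[[0,0.035,-0.001],[0,0,0],0.005],[[0,0.035,-0.001],[0,0,0],0.005],[[0,0.035,-0.001],[0,0,0],0.005],[[0,0.035,-0.001],[0,0,0],0.005]]'
python3 -m crank '[[[0,0.035,-0.001],[0,0,0],0.005],[[0,0.025,-0.001],[0,0,0],0.005],[[0,0.015,0],[0,0,0],0.005],[[0,0.007,0],[0,0,0],0.005],[[0,0,0],[0,0,0],0.005],[[0,0,0],[0,0,0],0.005],[[0,0,0],[0,0,0],0.005],[[0,0,0],[0,0,0],0.005]]'
python3 - <<'E'
from h import *
goal([603,11,168],yawR(-68))
d,o=snap("wrist",3); snap("scene",3)
print(proj(d,[603,11,80],o), proj(d,[*o["ee_pos"][:2],o["ee_pos"][2]-32],o))
cv2.imwrite("pics/z6.png",zoom(d["img"],180,100,200,150,4))
cv2.imwrite("pics/z7.png",zoom(load("scene3")["img"],220,150,100,100,6))
E
```

```text
t: 6.25
ee_pos: [469.6, 311.5, 168.2]
orientation: [2.011, 0.393, -2.009]
ft_force: [-1.1, -0.7, -1.2]
width: 23.4
t: 6.92
ee_pos: [567.5, 84.5, 166.1]
orientation: [2.007, 0.393, -2.013]
ft_force: [0.7, 0.3, -0.3]
width: 23.4
t: 7.58
ee_pos: [600.3, 13.1, 167.8]
orientation: [2.009, 0.394, -2.01]
ft_force: [0.2, -0.3, -0.9]
width: 23.4
t 7.58 tcp [600.3  13.1 167.8] w 23.4 F [ 0.2 -0.3 -0.9]
turn [0.0035 0.0004 0.0004] shift(m) cur axes [-0.0002  0.003  -0.0017] goal axes [-0.0002  0.003  -0.0017]
[285.9766 213.9475] [282.4358 239.5198]
```

View pics/z6.png

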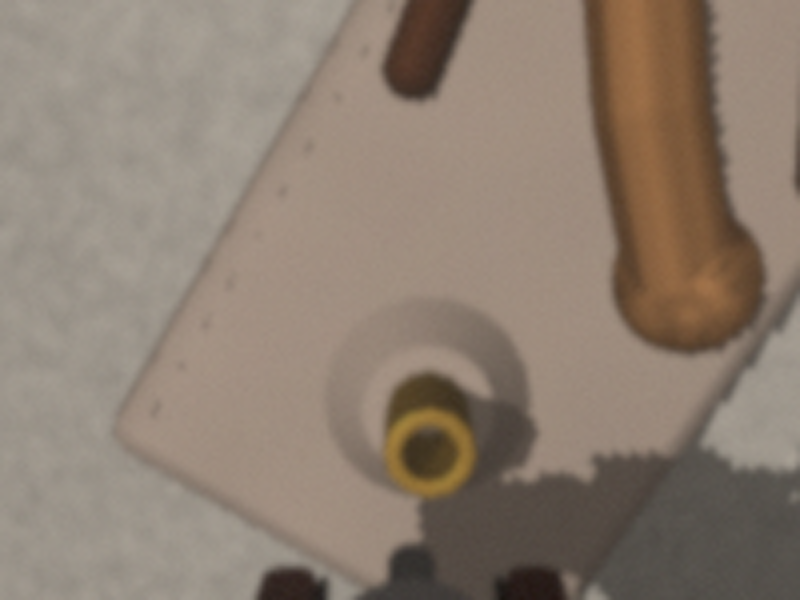

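View pics/z7.png

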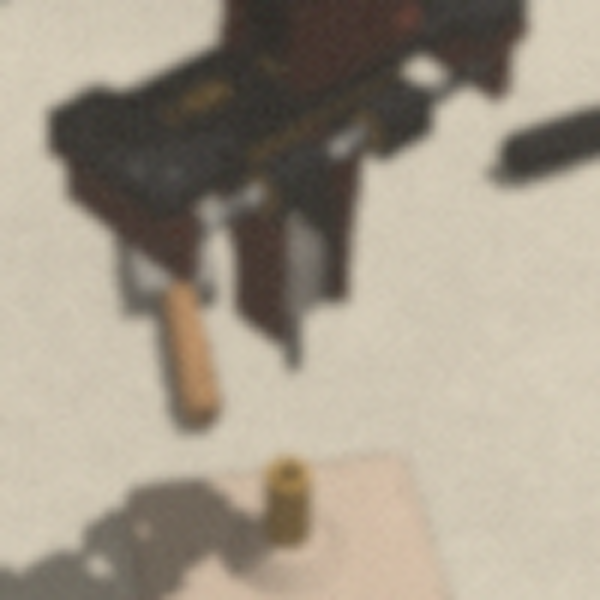

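```bash
python3 -m crank '[[[0,0.0037,-0.0024],[0,0,0],0.005],[[0.015,0,0],[0,0,0],0.005],[[0.015,0,0],[0,0,0],0.005],[[0.01,0,0],[0,0,0],0.005],[[0.005,0,0],[0,0,0],0.005],[[0,0,0],[0,0,0],0.005],[[0,0,0],[0,0,0],0.005],[[0,0,0],[0,0,0],0.005]]'
python3 - <<'E'
from h import *
goal([604,10.5,72.5],yawR(-68))
d,o=snap("wrist",4); s,_=snap("scene",4)
print(proj(d,[604,10.5,80],o), proj(d,[*o["ee_pos"][:2],o["ee_pos"][2]-32],o))
cv2.imwrite("pics/z8.png",np.hstack([zoom(d["img"],230,190,100,75,4),zoom(s["img"],230,190,75,75,4)]))
E
```

```text
t: 8.35
ee_pos: [605.0, 9.3, 123.5]
orientation: [2.011, 0.392, -2.009]
ft_force: [-0.4, -0.7, -1.1]
width: 23.3
t 8.35 tcp [605.    9.3 123.5] w 23.3 F [-0.4 -0.7 -1.1]
turn [ 0.0019 -0.001  -0.0004] shift(m) cur axes [ 0.051  -0.0016  0.0005] goal axes [ 0.051  -0.0015  0.0005]
[280.221  234.4206] [282.3981 239.5802]
```

View pics/z8.png

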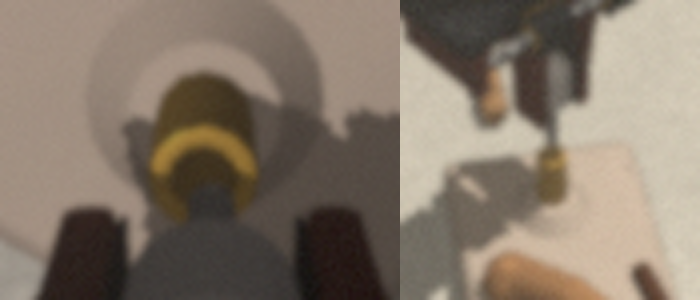

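```bash
python3 -m crank '[[[0,-0.0015,0.0005],[0,0,0],0.005],[[0.005,0,0],[0,0,0],0.005],[[0.008,0,0],[0,0,0],0.005],[[0.008,0,0],[0,0,0],0.005],[[0.008,0,0],[0,0,0],0.005],[[0,0,0],[0,0,0],0.005],[[0,0,0],[0,0,0],0.005],[[0,0,0],[0,0,0],0.005]]'
python3 - <<'E'
from h import *
goal([604,10.5,72.5],yawR(-68))
E
```

```text
t: 9.12
ee_pos: [603.4, 10.4, 93.6]
orientation: [2.01, 0.393, -2.011]
ft_force: [0.0, -0.2, -0.6]
width: 23.5
t 9.12 tcp [603.4  10.4  93.6] w 23.5 F [ 0.  -0.2 -0.6]
turn [0.0018 0.0004 0.0002] shift(m) cur axes [ 0.0211  0.0002 -0.0006] goal axes [ 0.0211  0.0002 -0.0006]
```

```bash
python3 -m crank '[[[0.006,0,0],[0,0,0],0.005],[[0.006,0,0],[0,0,0],0.005],[[0.005,0,0],[0,0,0],0.005],[[0.003,0,0],[0,0,0],0.005],[[0.002,0,0],[0,0,0],0.005],[[0.001,0,0],[0,0,0],0.005],[[0,0,0],[0,0,0],0.005],[[0,0,0],[0,0,0],0.005]]'
python3 - <<'E'
from h import *
goal([604,10.5,72.5],yawR(-68))
s,_=snap("scene",5);cv2.imwrite("pics/z9.png",zoom(s["img"],230,190,75,75,6))
E
```

```text
t: 9.78
ee_pos: [603.1, 10.5, 72.5]
orientation: [2.009, 0.393, -2.011]
ft_force: [-6.8, 0.1, 17.7]
width: 23.7
t 9.78 tcp [603.1  10.5  72.5] w 23.7 F [-6.8  0.1 17.7]
turn [0.0018 0.0007 0.0003] shift(m) cur axes [-0.      0.0003 -0.0009] goal axes [-0.      0.0003 -0.0009]
```

View pics/z9.png

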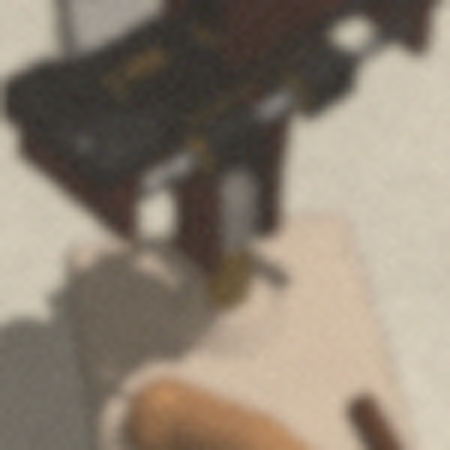

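```bash
python3 -m crank '[[[-0.001,0,0],[0,0,0],0.04],[[0,0,0],[0,0,0],0.04],[[0,0,0],[0,0,0],0.04],[[0,0,0],[0,0,0],0.04],[[-0.015,0,0],[0,0,0],0.04],[[-0.03,0,0],[0,0,0],0.04],[[-0.04,0,0],[0,0,0],0.05],[[-0.04,0,0],[0,0,0],0.06]]'
python3 -m crank '[[[-0.02,0,0],[0,0,0],0.06],[[0,0,0],[0,0,0],0.06],[[0,0,0],[0,0,0],0.06],[[0,0,0],[0,0,0],0.06],[[0,0,0],[0,0,0],0.06],[[0,0,0],[0,0,0],0.06],[[0,0,0],[0,0,0],0.06],[[0,0,0],[0,0,0],0.06]]'
python3 - <<'E'
from h import *
goal([490.5,-260.5,230],yawR(17.7))
s,_=snap("scene",6);d,o=snap("wrist",6)
cv2.imwrite("pics/z10.png",np.hstack([zoom(d["img"],220,150,100,75,6),zoom(s["img"],250,200,33,75,6)]))
for p in ((604,10.5,80),(604,10.5,102),(604,10.5,114)): print(proj(d,p,o),proj(s,p))
E
```

```text
t: 10.5
ee_pos: [602.5, 10.4, 196.9]
orientation: [2.007, 0.393, -2.014]
ft_force: [1.9, 0.4, 0.5]
width: 49.7
t: 11.17
ee_pos: [603.0, 10.5, 215.8]
orientation: [2.008, 0.393, -2.012]
ft_force: [0.6, 0.7, 0.5]
width: 59.8
t 11.17 tcp [603.   10.5 215.8] w 59.8 F [0.6 0.7 0.5]
turn [-1.4939  0.0008  0.0017] shift(m) cur axes [-0.014   0.2087  0.2063] goal axes [-0.0142 -0.1896  0.2239]
[282.7272 201.2641] [267.5559 227.9778]
[282.739  206.9412] [267.6117 221.7909]
[282.7463 210.4081] [267.643  218.3298]
```

View pics/z10.png

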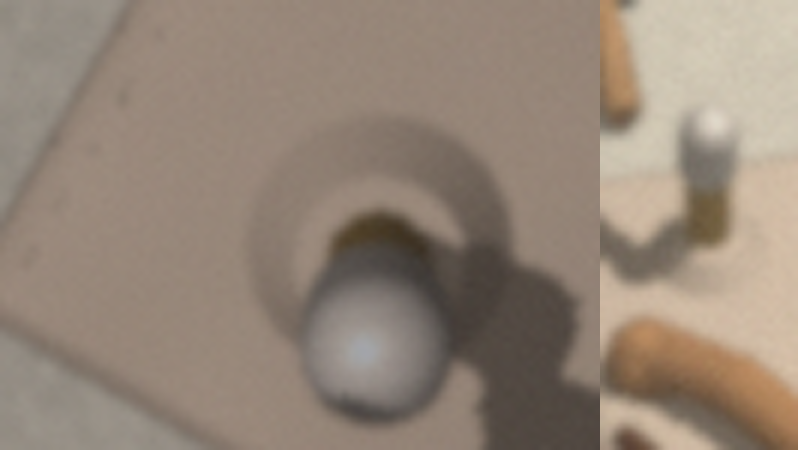

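```bash
python3 -m crank '[[[-0.0018,0.0261,0.0258],[0,0,0],0.06],[[-0.0018,0.0261,0.0258],[0,0,0],0.06],[[-0.0018,0.0261,0.0258],[0,0,0],0.06],[[-0.0018,0.0261,0.0258],[0,0,0],0.06],[[-0.0018,0.0261,0.0258],[0,0,0],0.06],[[-0.0018,0.0261,0.0258],[0,0,0],0.06],[[-0.0018,0.0261,0.0258],[0,0,0],0.06],[[-0.0018,0.0261,0.0258],[0,0,0],0.06]]'
python3 -m crank '[[[0,0,0],[-0.12,0,0],0.06],[[0,0,0],[-0.12,0,0],0.06],[[0,0,0],[-0.12,0,0],0.06],[[0,0,0],[-0.12,0,0],0.06],[[0,0,0],[-0.12,0,0],0.06],[[0,0,0],[-0.12,0,0],0.06],[[0,0,0],[-0.12,0,0],0.06],[[0,0,0],[-0.12,0,0],0.06]]'
python3 -m crank '[[[0,0,0],[-0.12,0,0],0.06],[[0,0,0],[-0.12,0,0],0.06],[[0,0,0],[-0.12,0,0],0.06],[[0,0,0],[-0.12,0,0],0.06],[[0,0,0],[-0.054,0,0],0.06],[[0,0,0],[0,0,0],0.06],[[0,0,0],[0,0,0],0.06],[[0,0,0],[0,0,0],0.06]]'
python3 - <<'E'
from h import *
goal([490.5,-260.5,230],yawR(17.7))
d,o=snap("wrist",7); print(o["qpos"])
cv2.imwrite("pics/z11.png",zoom(d["img"],200,110,180,130,4))
m=(d["img"].max(2)<40)
E
```

```text
t: 11.93
ee_pos: [489.9, -262.2, 231.5]
orientation: [2.01, 0.392, -2.01]
ft_force: [0.6, -0.8, 0.4]
width: 60.0
t: 12.6
ee_pos: [490.8, -260.7, 231.3]
orientation: [1.369, 1.097, -1.369]
ft_force: [-0.1, 0.5, -1.1]
width: 60.0
t: 13.27
ee_pos: [490.8, -260.7, 231.3]
orientation: [0.98, 1.339, -0.98]
ft_force: [-1.2, -0.3, 0.4]
width: 59.9
t 13.27 tcp [ 490.8 -260.7  231.3] w 59.9 F [-1.2 -0.3  0.4]
turn [-0.0018 -0.      0.    ] shift(m) cur axes [ 0.0013 -0.0002 -0.0003] goal axes [ 0.0013 -0.0002 -0.0003]
[-0.5097  0.3117  1.7772  0.      1.0528 -0.8168]
```

View pics/wrist7.png

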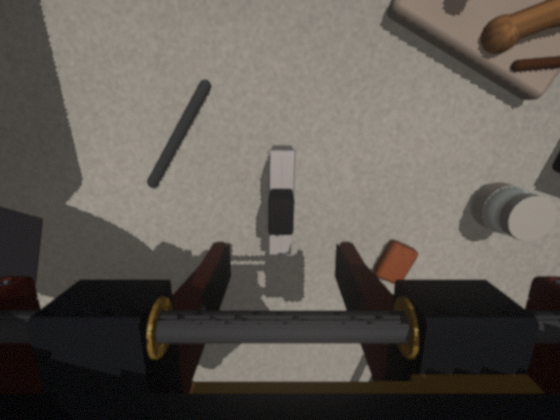

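View pics/z11.png

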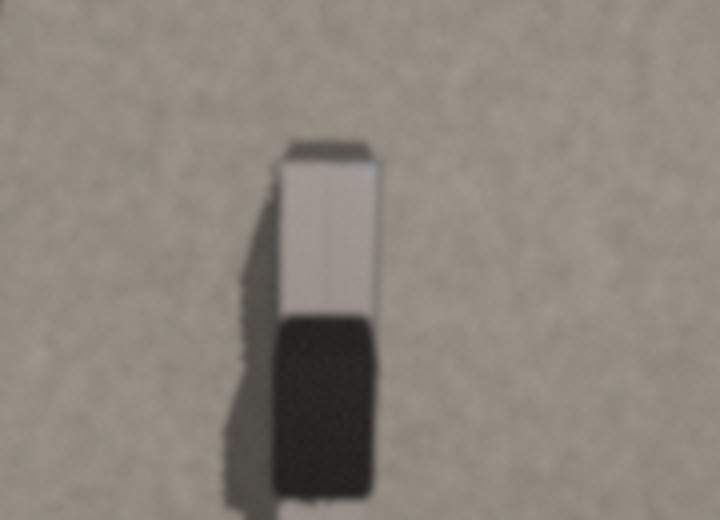

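```bash
python3 - <<'E'
from h import *
np.set_printoptions(precision=1,suppress=True)
d=load("wrist7");o=d["obs"]
Rc=R.from_rotvec(o["orientation"]).as_matrix()
f=lambda x,y:(200+x/4-.4,110+y/4-.4)
for uv,z in (((273,490),147),((372,490),147),((322,499),147),((324,318),105),((278,162),103),((378,162),103)):
    p=plane(d,f(*uv),z,o); print(uv,p,"tool",Rc.T@(p-o["ee_pos"]))
E
```

```text
(273, 490) [ 482.6 -276.8  147. ] tool [ 84.3 -12.7  12.9]
(372, 490) [ 502.5 -270.5  147. ] tool [84.3  8.3 12.9]
(322, 499) [ 493.1 -275.6  147. ] tool [84.3 -2.3 14.9]
(324, 318) [ 484.  -246.4  105. ] tool [126.3  -2.1 -15.6]
(278, 162) [ 462.9 -215.   103. ] tool [128.3 -12.7 -52. ]
(378, 162) [ 485. -208.  103.] tool [128.3  10.5 -52. ]
```

```bash
python3 -m crank '[[[0.02,-0.0015,0],[0,0,0],0.06],[[0.03,0,0],[0,0,0],0.06],[[0.03,0,0],[0,0,0],0.06],[[0.025,0,0],[0,0,0],0.06],[[0.012,0,0],[0,0,0],0.06],[[0.005,0,0],[0,0,0],0.06],[[0,0,0],[0,0,0],0.06],[[0,0,0],[0,0,0],0.03]]'
python3 -m crank '[[[0,0,0],[0,0,0],0.026],[[0,0,0],[0,0,0],0.02],[[0,0,0],[0,0,0],0.012],[[0,0,0],[0,0,0],0.005],[[0,0,0],[0,0,0],0.005],[[0,0,0],[0,0,0],0.005],[[0,0,0],[0,0,0],0.005],[[0,0,0],[0,0,0],0.005]]'
python3 - <<'E'
from h import *
goal([490.5,-260.5,230],yawR(17.7))
s,_=snap("scene",8);cv2.imwrite("pics/z12.png",zoom(s["img"],110,170,90,90,6))
E
```

```text
t: 13.98
ee_pos: [490.1, -261.5, 110.2]
orientation: [0.979, 1.338, -0.978]
ft_force: [0.3, -1.4, 0.9]
width: 55.9
t: 14.65
ee_pos: [489.5, -261.3, 109.4]
orientation: [0.979, 1.339, -0.979]
ft_force: [-0.2, -1.9, 2.0]
width: 21.8
t 14.65 tcp [ 489.5 -261.3  109.4] w 21.8 F [-0.2 -1.9  2. ]
turn [ 0.0001  0.0003 -0.0003] shift(m) cur axes [-0.1206  0.0012 -0.0004] goal axes [-0.1206  0.0012 -0.0004]
```

View pics/z12.png

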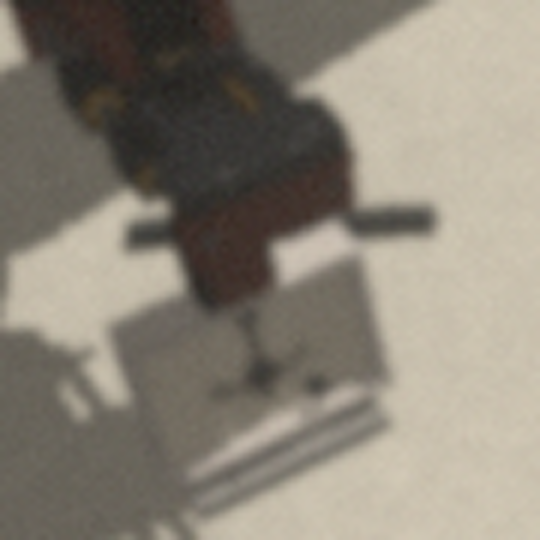

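```bash
python3 -m crank '[[[-0.01,0,0],[0,0,0],0.005],[[-0.025,0,0],[0,0,0],0.005],[[-0.03,0,0],[0,0,0],0.005],[[-0.03,0,0],[0,0,0],0.005],[[-0.03,0,0],[0,0,0],0.005],[[-0.02,0,0],[0,0,0],0.005],[[-0.01,0.005,-0.006],[0,0,0],0.005],[[0,0.012,-0.014],[0,0,0],0.005]]'
python3 -m crank '[[[0,0.0222,-0.0263],[0,0,0],0.005],[[0,0.0222,-0.0263],[0,0,0],0.005],[[0,0.0222,-0.0263],[0,0,0],0.005],[[0,0.0222,-0.0263],[0,0,0],0.005],[[0,0.0222,-0.0263],[0,0,0],0.005],[[0,0.0222,-0.0263],[0,0,0],0.005],[[0,0.0222,-0.0263],[0,0,0],0.005],[[0,0.0222,-0.0263],[0,0,0],0.005]]'
python3 -m crank '[[[0,0.017,-0.02],[0,0,0],0.005],[[0,0.009,-0.011],[0,0,0],0.005],[[0,0,0],[0.11,0,0],0.005],[[0,0,0],[0.11,0,0],0.005],[[0,0,0],[0.11,0,0],0.005],[[0,0,0],[0.11,0,0],0.005],[[0,0,0],[0.11,0,0],0.005],[[0,0,0],[0.11,0,0],0.005]]'
python3 -m crank '[[[0,0,0],[0,-0.069,0],0.005],[[0,0,0],[0,-0.069,0],0.005],[[0,0,0],[0,-0.069,0],0.005],[[0,0,0],[0,-0.069,0],0.005],[[0,0,0],[0,-0.069,0],0.005],[[0,0,0],[0,0,0],0.005],[[0,0,0],[0,0,0],0.005],[[0,0,0],[0,0,0],0.005]]'
python3 - <<'E'
from h import *
from workcell import ctrl
o=ctrl.get_obs();Rc=R.from_rotvec(o["orientation"]).as_matrix(); print(Rc.round(3))
u=-Rc[:,0]; print("lean",np.arccos(u[2]))
goal(np.array([604,10.7,102])+u*140)
s,_=snap("scene",9);cv2.imwrite("pics/z13.png",zoom(s["img"],220,130,100,110,6))
w,_=snap("wrist",9)
E
```

```text
t: 15.37
ee_pos: [500.0, -238.0, 266.9]
orientation: [0.98, 1.335, -0.979]
ft_force: [0.8, -0.4, -3.1]
width: 21.6
t: 16.03
ee_pos: [604.0, 19.8, 263.2]
orientation: [0.978, 1.342, -0.98]
ft_force: [0.5, -1.8, -3.5]
width: 22.2
t: 16.7
ee_pos: [619.0, 54.9, 263.3]
orientation: [1.465, 1.02, -1.469]
ft_force: [0.1, 1.4, -3.2]
width: 21.8
t: 17.37
ee_pos: [619.6, 54.9, 263.8]
orientation: [1.157, 0.81, -1.644]
ft_force: [0.4, -0.2, -3.0]
width: 21.6
[[-0.117  0.939 -0.323]
 [-0.316 -0.344 -0.884]
 [-0.942 -0.001  0.337]]
lean 0.3436848282332323
t 17.37 tcp [619.6  54.9 263.8] w 21.6 F [ 0.4 -0.2 -3. ]
turn [0. 0. 0.] shift(m) cur axes [ 0.0281  0.0007 -0.0104] goal axes [ 0.0281  0.0007 -0.0104]
```

View pics/z13.png

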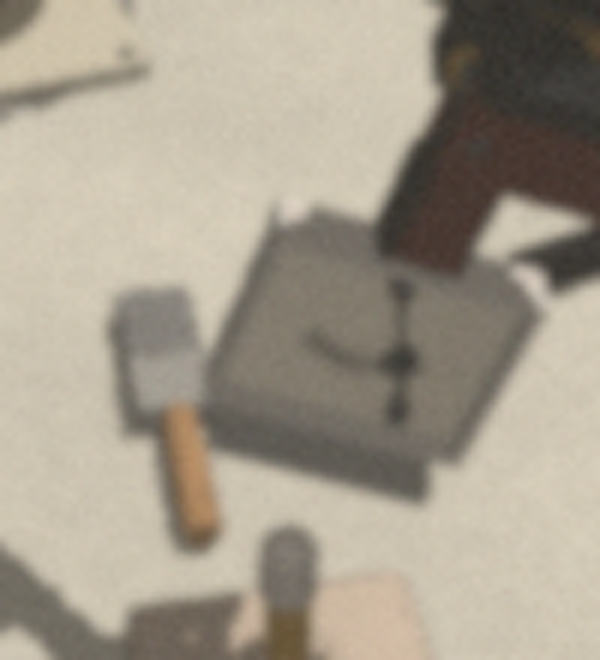

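View pics/wrist9.png

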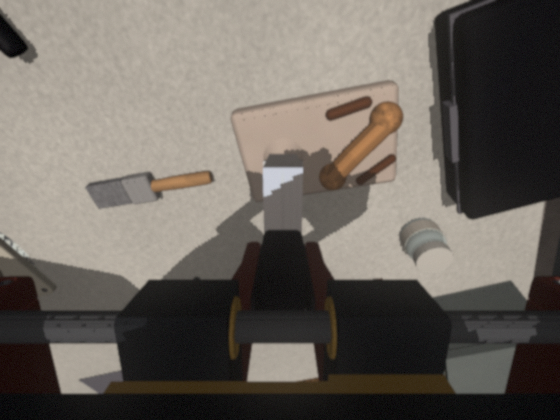

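```bash
python3 -m crank '[[[0.005,0.0007,-0.0054],[0,0,0],0.005],[[0.007,0,-0.005],[0,0,0],0.005],[[0.008,0,0],[0,0,0],0.005],[[0.008,0,0],[0,0,0],0.005],[[0.007,0,0],[0,0,0],0.005],[[0.005,0,0],[0,0,0],0.005],[[0,0,0],[0,0,0],0.005],[[0,0,0],[0,0,0],0.005]]'
python3 - <<'E'
from h import *
from workcell import ctrl
o=ctrl.get_obs();Rc=R.from_rotvec(o["orientation"]).as_matrix()
u=-Rc[:,0]; print("lean",np.arccos(u[2]))
goal(np.array([604,10.7,102])+u*119.4)
s,_=snap("scene",10);cv2.imwrite("pics/z14.png",zoom(s["img"],220,150,100,100,6))
S=o["ee_pos"]-109.4*u; print(S, proj(s,S), proj(s,[604,10.7,114]))
E
```

```text
t: 18.13
ee_pos: [619.2, 51.0, 222.8]
orientation: [1.156, 0.808, -1.645]
ft_force: [0.0, -0.4, -2.6]
width: 21.9
lean 0.34533237054647786
t 18.13 tcp [619.2  51.  222.8] w 21.9 F [ 0.  -0.4 -2.6]
turn [0. 0. 0.] shift(m) cur axes [ 0.0088 -0.0004 -0.0003] goal axes [ 0.0088 -0.0004 -0.0003]
[606.4282  16.2489 119.8323] [270.2357 216.7228] [267.7202 218.3101]
```

View pics/z14.png

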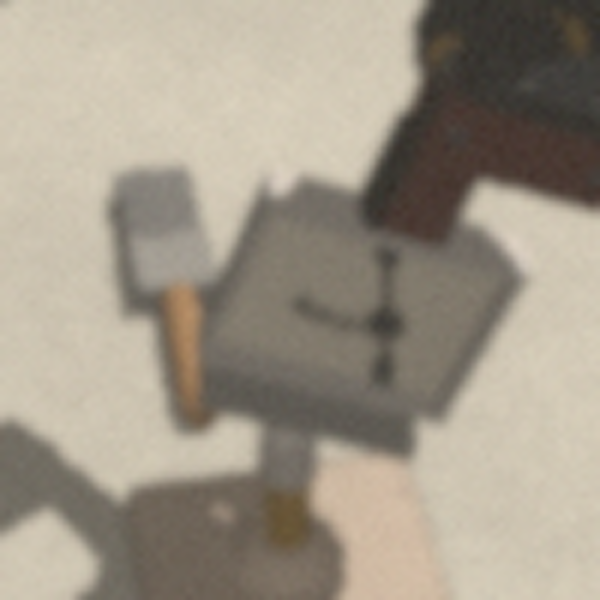

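```bash
python3 -m crank '[[[0.002,0,0],[0,0,0],0.005],[[0.002,0,0],[0,0,0],0.005],[[0.0015,0,0],[0,0,0],0.005],[[0.001,0,0],[0,0,0],0.005],[[0,0,0],[0,0,0],0.005],[[0,0,0],[0,0,0],0.005],[[0,0,0],[0,0,0],0.005],[[0,0,0],[0,0,0],0.005]]'
python3 - <<'E'
from h import *
from workcell import ctrl
for i in range(3): goal([604,10.7,102])
E
```

```text
t: 18.85
ee_pos: [618.7, 49.2, 217.1]
orientation: [1.156, 0.808, -1.644]
ft_force: [0.3, -0.3, -2.6]
width: 22.2
t 18.85 tcp [618.7  49.2 217.1] w 22.2 F [ 0.3 -0.3 -2.6]
turn [0. 0. 0.] shift(m) cur axes [ 0.1222 -0.0006 -0.0001] goal axes [ 0.1222 -0.0006 -0.0001]
t 18.85 tcp [618.7  49.2 217.1] w 22.2 F [ 0.3 -0.3 -2.6]
turn [0. 0. 0.] shift(m) cur axes [ 0.1222 -0.0006 -0.0001] goal axes [ 0.1222 -0.0006 -0.0001]
t 18.85 tcp [618.7  49.2 217.1] w 22.2 F [ 0.3 -0.3 -2.6]
turn [0. 0. 0.] shift(m) cur axes [ 0.1222 -0.0006 -0.0001] goal axes [ 0.1222 -0.0006 -0.0001]
```

```bash
python3 -m crank '[[[0.0005,0,0],[0,0,0],0.005],[[0.0005,0,0],[0,0,0],0.005],[[0.0005,0,0],[0,0,0],0.005],[[0.0005,0,0],[0,0,0],0.005],[[0,0,0],[0,0,0],0.005],[[0,0,0],[0,0,0],0.005],[[0,0,0],[0,0,0],0.005],[[0,0,0],[0,0,0],0.005]]'
python3 - <<'E'
from h import *
goal([604,10.7,102])
E
```

```text
t: 19.52
ee_pos: [618.6, 48.6, 215.3]
orientation: [1.157, 0.808, -1.644]
ft_force: [0.9, 1.7, 1.8]
width: 21.8
t 19.52 tcp [618.6  48.6 215.3] w 21.8 F [0.9 1.7 1.8]
turn [0. 0. 0.] shift(m) cur axes [ 0.1204 -0.0007 -0.0001] goal axes [ 0.1204 -0.0007 -0.0001]
```

```bash
python3 -m crank '[[[0.0005,0,0],[0,0,0],0.005],[[0.0003,0,0],[0,0,0],0.005],[[0,0,0],[0,0,0],0.005],[[0,0,0],[0,0,0],0.005],[[0,0,0],[0,0,0],0.005],[[0,0,0],[0,0,0],0.005],[[0,0,0],[0,0,0],0.005],[[0,0,0],[0,0,0],0.005]]'
for i in 1 2 3; do python3 -m crank '[[[0,0,0],[0,0,0],0.005],[[0,0,0],[0,0,0],0.005],[[0,0,0],[0,0,0],0.005],[[0,0,0],[0,0,0],0.005],[[0,0,0],[0,0,0],0.005],[[0,0,0],[0,0,0],0.005],[[0,0,0],[0,0,0],0.005],[[0,0,0],[0,0,0],0.005]]'; done
python3 - <<'E'
from h import *
from workcell import ctrl
o=ctrl.get_obs();u=-R.from_rotvec(o["orientation"]).as_matrix()[:,0]; print("lean",np.arccos(u[2]))
goal([604,10.7,102])
s,_=snap("scene",11);cv2.imwrite("pics/z15.png",zoom(s["img"],250,160,70,85,7))
snap("top",11)
E
```

```text
t: 20.18
ee_pos: [618.4, 48.3, 214.4]
orientation: [1.156, 0.808, -1.644]
ft_force: [0.5, 1.1, 3.8]
width: 21.8
t: 20.85
ee_pos: [618.3, 48.3, 214.4]
orientation: [1.156, 0.808, -1.644]
ft_force: [1.3, 1.1, 2.9]
width: 22.1
t: 21.52
ee_pos: [618.3, 48.3, 214.4]
orientation: [1.156, 0.808, -1.644]
ft_force: [-0.3, 1.5, 2.3]
width: 21.8
t: 22.18
ee_pos: [618.3, 48.3, 214.4]
orientation: [1.156, 0.808, -1.644]
ft_force: [-0.1, 1.0, 1.7]
width: 21.9
lean 0.34498739581373694
t 22.18 tcp [618.3  48.3 214.4] w 21.9 F [-0.1  1.   1.7]
turn [0. 0. 0.] shift(m) cur axes [ 0.1194 -0.0005 -0.0002] goal axes [ 0.1194 -0.0005 -0.0002]
```

View pics/z15.png

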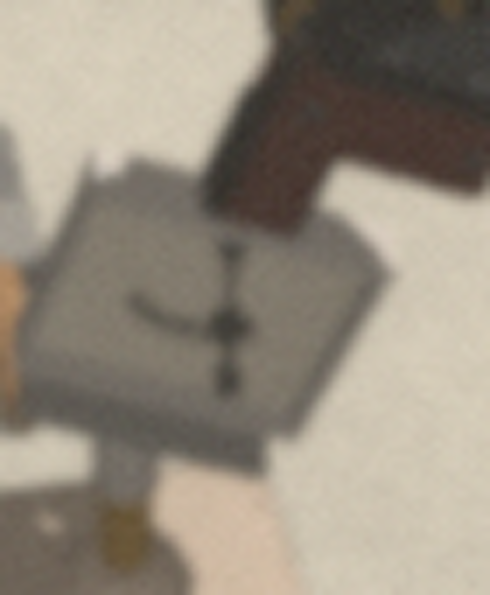

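View pics/top11.png

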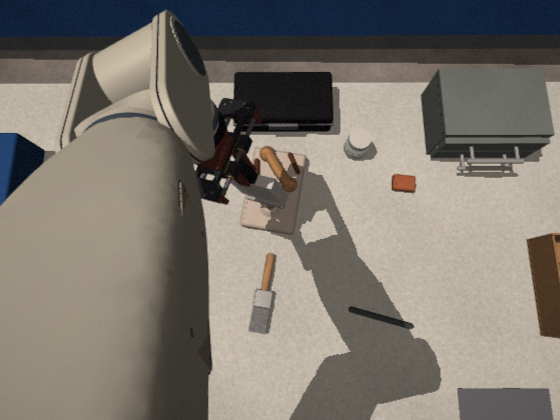

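```bash
python3 - <<'E'
from h import *
np.set_printoptions(precision=3,suppress=True)
s=load("scene11");o=s["obs"];Rc=R.from_rotvec(o["orientation"]).as_matrix()
gx,gy,gz=Rc[:,1],-Rc[:,2],-Rc[:,0]
piv=o["ee_pos"]-109.4*gz+90*gz+5*gx
img=cv2.cvtColor(s["img"],cv2.COLOR_BGR2GRAY).astype(float)
z=lambda x,y:(250+x/7-.43,160+y/7-.43)
print("piv pred zoom",(proj(s,piv)-[250,160]+.43)*7)
for a in (0.25,0.30,0.345,0.39):
    p=piv+52*(np.sin(a)*gy-np.cos(a)*gz); print(a,(proj(s,p)-[250,160]+.43)*7)
def on(uv):
    c,v=ray(s,uv); return c+v*((piv-c)@gx)/(v@gx)
p0=on(z(231,248))
for uv in ((229,327),(229,382),(226,382),(232,382)):
    w=on(z(*uv))-p0; print(uv,np.linalg.norm(w),np.arctan2(w@gy,-w@gz))
# dark-weighted centroids
Z=zoom(s["img"],250,160,70,85,7).max(2).astype(float)
for (x0,x1,y0,y1) in ((205,255,238,258),(205,260,308,345),(205,255,365,400)):
    w=np.clip(75-Z[y0:y1,x0:x1],0,None); ys,xs=np.mgrid[y0:y1,x0:x1]; print((w*xs).sum()/w.sum(),(w*ys).sum()/w.sum(),w.max())
E
```

```text
piv pred zoom [232.557 244.465]
0.25 [212.725 359.495]
0.3 [220.387 359.911]
0.345 [227.307 360.049]
0.39 [234.237 359.962]
(229, 327) 35.16449846552924 0.3597086964804753
(229, 382) 60.852537998721346 0.36749884168918956
(226, 382) 60.843372738285325 0.35071321176189246
(232, 382) 60.8788407542981 0.38427460632714217
nan nan 0.0
227.5432013769363 326.19414802065404 10.0
228.3709677419355 381.3709677419355 4.0<stdin>:19: RuntimeWarning: invalid value encountered in scalar divide
```

```bash
python3 - <<'E'
from workcell import workorder, ctrl
o=ctrl.get_obs(); print(o["t"],o["ft_force"],o["width"])
print(workorder.close_job())
E
```

```text
22.2833 [0.26424154 1.48654262 2.64355637] 21.85558742170072
the job is handed in; nothing more can be done
None
```

I seated the pin in the brass tube, set the gauge's foot on its dome with a lean of 0.345 rad, and handed the job in at 22.3 s. No verdict was reported.

**Pin:** On pushing it home, the tool stopped at the expected height with about 18 N. The scene picture afterwards showed the head on the rim with no gap, and the dome's top within 1 px of where it should be.

**Gauge on the pin:** The upward force on the tool rose by about 5 N after contact, allowing for the gauge's 3 N weight. By the spring data, that means it is pressed 1 to 2 mm of its 8 mm travel. The foot is well above the jacket, and the jaws read 21.9 mm on the 22 mm handle. The force readings were noisy, varying by about 1 N, and drifted from 3.8 to 1.7 N over 2 s before reading 2.6 N at the end.

**Pointer and marker:** After more than 2 s at rest, the scene camera put the pointer at 0.360 rad and the marker at 0.367 rad. That is a gap of about 0.4° against the 4.4° allowed. The absolute marker angle differs between cameras: 0.34 rad in the earlier wrist view and 0.367 rad in the scene view, about 1.5° apart. I did not take a second dial picture to measure the pointer's speed.

**Bystanders:** None was touched, as far as the pictures show. In the last top view the arm hid the left side, so I did not check the bottle, the left chip or the pick there.

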